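# Find the short-filled carton by its weight and tip it into the reject basket

### The job

One of the three identical sealed cartons was packed short and is only about half as heavy as the other two: find it by lifting. Set it down level in the middle of the tipping plate and let go, then push the spring-centred stick over towards the wire basket and hold it there until the carton has slid into the basket and come to rest, then bring the stick back to the centre and release it. Leave the two full cartons standing upright on the grey board and do not disturb the other things.

Things in the scene. Friction and masses are not known exactly. Their poses are not given: they have to be found in the camera images.
- carton_a: sealed white carton with a black band, 140 (its x) x 60 (its y) x 60 mm tall, long axis roughly along world x; origin at the centre of its underside, z up. The three cartons look exactly alike and any of them can be the short one. A properly filled carton weighs 420 to 500 g, the short-filled one 170 to 230 g; contents sit in the middle
- carton_b: sealed white carton with a black band, 140 (its x) x 60 (its y) x 60 mm tall, long axis roughly along world x; origin at the centre of its underside, z up. The three cartons look exactly alike and any of them can be the short one. A properly filled carton weighs 420 to 500 g, the short-filled one 170 to 230 g; contents sit in the middle
- carton_c: sealed white carton with a black band, 140 (its x) x 60 (its y) x 60 mm tall, long axis roughly along world x; origin at the centre of its underside, z up. The three cartons look exactly alike and any of them can be the short one. A properly filled carton weighs 420 to 500 g, the short-filled one 170 to 230 g; contents sit in the middle
- board: thin grey packing board on which the cartons stand, 290 (x) x 500 mm (y), 3 mm thick, flat on the table and fixed; origin under its centre, so its upper face is 3 mm above the table
- tipper: grey steel base of the reject tipper, 360 x 120 mm, 12 mm thick, fixed to the table; carries the tipping plate between two uprights, the stick 180 mm to its -x side (towards the robot) and the wire basket on its +y side. Origin on the table under the centre of the plate; x along the plate's pivot, z up
- plate: bare steel tipping plate, 180 mm (x, along its pivot) x 120 mm (y), 4 mm thick, with a 16 mm high lip at each x end (172 mm between lips) and open y sides. It pivots about its x centre line, 130 mm above the table, level when the stick is centred, and is linked to the stick: it tips the same way by twice the stick's angle. Origin on the pivot at the underside. A load set off-centre makes it sag a little
- plate_top (a point): centre of the plate's upper face, 134 mm above the table when level; axes as the plate (x along the pivot, y towards the basket, z up from the face). Turns with the plate
- stick (a joint): tilt of the stick in rad: 0 upright (spring-centred, about 2 N m/rad, so about 10 N at the knob at full tilt), positive towards the basket (tipper's +y), stops at -0.55 and +0.55. Below about 0.4 the carton may not slide
- stick_knob (a point): centre of the black ball knob, 38 mm diameter, on a 14 mm steel rod; 175 mm above the table when upright, 110 mm above the stick's hinge, whose axis is the tipper's x. Axes as the tipper's at zero tilt; turns with the stick
- basket_floor (a point): centre of the inner floor of the steel wire reject basket, 4 mm above the table; inside 260 mm (x) x 200 mm (y), walls 110 mm high except the one beside the plate, 40 mm. Axes parallel to the tipper's. Fixed 152 mm to +y of the plate's centre
- clear_tray: bystander: empty clear plastic tray 140 x 180 x 50 mm, beyond the cartons; origin under its centre
- tape_roll: bystander: cardboard roll core lying flat, 100 mm across, 48 mm high, between robot and cartons; origin under its centre
- sleeve_stack: bystander: white block of stacked sleeves 100 x 150 x 45 mm, beyond the cartons; origin under its centre
Things that resemble listed ones, but are neither listed nor needed, are in the scene too. Leave any yellow look-alike of the carton_a alone.

How it is judged:
By the outcome, as a careful person would: the job done as asked, in the order asked, and still so for the second after the job is handed in, with the robot touching nothing.
It also fails if it takes over 67 s, if anything falls off the work surface, if the arm or the gripper's body presses on something with over 40 N, if the wrist force passes 120 N, or if a joint passes its speed limit or range.

### The arm

A 7-joint arm with a two-finger parallel gripper is mounted at the origin on the work surface. World frame = base frame: x ahead of the robot, y to its left, z up, the work surface at z = 0. Lengths are in m, angles in rad, forces in N, time in s.
With the tool pointing down it reaches from about 0.4 to 0.9 m from the base axis. Payload 5.5 kg.
Tool frame: the origin (TCP) lies between the finger pads; the fingertips stand 14 mm ahead of it and the grasp point (between the pads) lies 5 mm behind it; z points along the fingers, y is the direction in which the jaws open and shut (so a half turn about z gives the same grasp; the last joint's range is limited). The gripper opens to 92 mm and grips with 3 to 60 N. Pads are 19 mm wide; open, the fingers measure 130 mm over their backs; the gripper's body (75 mm by 190 mm) begins 47 mm behind the grasp point.
Start: joints at [-1.052, 0.501, -0.427, 1.55, 0.221, 1.138, -0.21], TCP at [0.164, 0.629, 0.241] pointing down, gripper open.
Joint ranges: [-2.88, 2.88], [-0.31, 2.03], [-1.54, 1.56], [0.2, 2.42], [-1.41, 4.55], [0.19, 2.02], [-2.57, 2.57]. Speed limits (rad/s): [2.57, 2.57, 3.14, 3.14, 3.14, 3.14, 3.14].

### API

Orientations are given as a rotation vector (axis times angle).
In Python, from rig import ctrl gives the robot as it stands.
- The arm moves only by the shell command python3 -m pendant 'ROWS' [FORCE]. ROWS is JSON, a list of rows, each an object of numbers: "fingers": the closure, from 0 (fully open) to 1 (shut); "tx", "ty", "tz": the shift along the tool's x, y, z in units of 0.75 m (1.0 is 0.75 m); "wx", "wy", "wz": the turn, a rotation vector about the tool's x, y, z in units of 60 degrees (1.0 is 60 degrees). In form: [{"fingers": .., "tx": .., "ty": .., "tz": .., "wx": .., "wy": .., "wz": ..}, ...]. A call has 1 to 20 rows; each row is the pose to reach, as a shift and turn from the pose measured when the call began, along the tool's axes at that moment; what a row does not reach only later rows make up. A row lasts 1/8 s, in which the tool goes at most 62.5 mm and 10.7 degrees, less where a joint would pass 70% of its speed; a pose out of reach is approached as far as the arm can. A call with a number of a shift or a turn outside -1 to 1 is refused whole. A call with a gripper value outside its range is refused whole. The fingers move at their own pace and stop on an object; FORCE is the grip in N (left out, the last holds). Time passes only in rows, so rows that repeat a pose let the fingers close. It gives the time, the measured TCP pose, the force and the opening at its end, in the units of the state.
- ctrl.sense(): the state, without advancing time (a new reading comes with each control period).
- ctrl.grab_frame(name): name is "scene" or "top" or "wrist"; returns a dict with "frame" (384x512x3 uint8, red, green, blue), "range_z" (384x512 float32, m along the optical axis (not along the pixel's ray), 0 where there is no reading), "mtx" (3x3 intrinsics, pixels), "eye" and "attitude" of the camera in the world. Camera axes: x right, y down, z forward; pixel columns grow to the right and rows downward; lengths in m; the calibration is good to about 2 mm. A picture is of the moment at which its call begins.
- ctrl.sign_off(): hands the job in, once; it reports no verdict.
The state is a dict: "time": time; "qpos": joint angles; "dq": joint speeds; "joint_efforts": joint torques, N m; "ee_pos": TCP position; "tool_rot": TCP orientation; "contact_force": force on the tool from outside, world axes, zero at the start; "moment": the same for the moment, N m; "opening": finger opening in m.
Only numpy, scipy, OpenCV 4.12 (cv2) and the standard library are available. Lean on these libraries where they do the work, as an engineer would, in place of code of your own. Each camera call takes 0.05 s, during which the arm holds its last target.

## Working session

There is one attempt and no reset: what is moved stays moved. The work goes in short steps, Python scripts to look and compute and a shell command to move; the robot and the scene stay as the last step left them, time stands still between calls to the robot, and variables do not carry over. Pictures are saved under pics/ and viewed, and the job is handed in when it is done.

```bash
ls; mkdir -p pics
cat > h.py <<'E'
import numpy as np, cv2
from rig import ctrl
from scipy.spatial.transform import Rotation as R
def grab(n,fn):
    f=ctrl.grab_frame(n); cv2.imwrite('pics/'+fn,f['frame'][:,:,::-1]); np.savez('/tmp/'+fn+'.npz',**f); return f
def pts(f):
    K=np.array(f['mtx']);z=f['range_z'];v,u=np.mgrid[:z.shape[0],:z.shape[1]]
    c=np.stack([(u-K[0,2])/K[0,0]*z,(v-K[1,2])/K[1,1]*z,z],-1)
    A=np.array(f['attitude'])
    A=A if A.shape==(3,3) else R.from_rotvec(A).as_matrix()
    return c@A.T+np.array(f['eye'])
E
python3 - <<'E'
from h import *
print(ctrl.sense())
for n in ['scene','top','wrist']:
    f=grab(n,n+'0.png'); print(n,f['mtx'],f['eye'],f['attitude'])
E
```

```text
pics
{'time': 0.0, 'qpos': array([-1.05180417,  0.50185851, -0.42680669,  1.55144283,  0.22079498,
        1.13829932, -0.21029479]), 'dq': array([-1.55549847e-03,  7.11896167e-05, -1.51832776e-04,  1.28524019e-03,
       -7.68581551e-04,  1.12804231e-03, -5.36383840e-04]), 'joint_efforts': array([ 1.27766725e-04, -5.66595376e+01, -5.81603229e+00, -2.79123259e+01,
       -6.86655706e-02,  3.07872193e-02,  1.69795749e-04]), 'ee_pos': array([0.1643199 , 0.62819151, 0.239676  ]), 'tool_rot': array([-4.00551451e-01, -3.11561946e+00,  3.01957473e-03]), 'contact_force': array([ 0.14296382,  0.32272511, -0.79741912]), 'moment': array([-0.03079383, -0.0514953 ,  0.02513017]), 'opening': 0.09198457651609042}
scene [[388.34579455   0.         254.19042557]
 [  0.         388.34579455 184.79598377]
 [  0.           0.           1.        ]] [1.53682734 0.55999925 0.87984358] [-1.2047852  -2.08246586  1.09917254]
top [[430.15893571   0.         251.67361343]
 [  0.         430.15893571 188.89528267]
 [  0.           0.           1.        ]] [0.3235651  0.01472732 1.5437821 ] [-2.1292366   2.17191687 -0.15370891]
wrist [[272.85781554   0.         252.26861159]
 [  0.         272.85781554 198.22742076]
 [  0.           0.           1.        ]] [0.10155981 0.64453209 0.38412308] [2.32338486 1.79670328 0.2222943 ]
```

View pics/scene0.png

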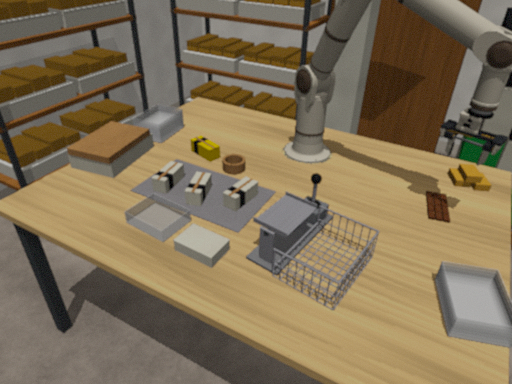

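View pics/top0.png

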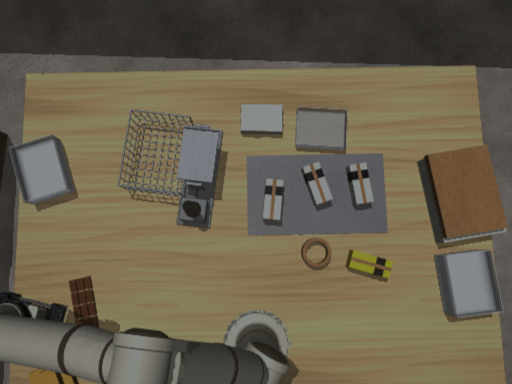

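View pics/wrist0.png

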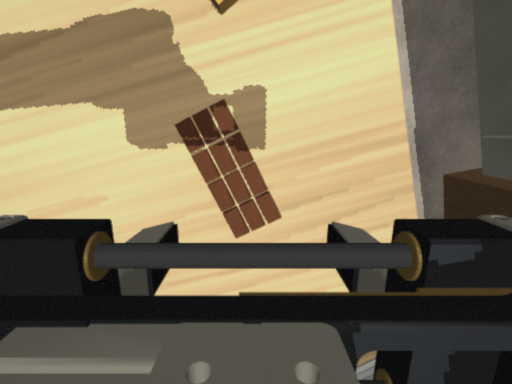

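The top view shows the cartons at about (273,200), (318,184) and (361,185), the plate at (200,155), the knob at (192,208) and the basket at (155,155). Next I'll measure them.

Run:
```python
from h import *
f=dict(np.load('/tmp/top0.png.npz')); P=pts(f)
print('table',np.median(P[300:320,150:200,2]), 'board',P[160:165,290:300,2].mean())
hsv=cv2.cvtColor(f['frame'],cv2.COLOR_RGB2HSV)
# carton tops by height over region
m=((P[...,2]>0.045)&(P[...,2]<0.085)).astype(np.uint8); m[:,:248]=0;m[:,386:]=0;m[:152]=0;m[236:]=0
n,l,s,c=cv2.connectedComponentsWithStats(m)
for i in range(1,n):
    if s[i,4]<100: continue
    p=P[l==i]; t=p[p[:,2]>np.median(p[:,2])-.006]
    r=cv2.minAreaRect((t[:,:2]*1000).astype(np.float32)); print(s[i],'rect mm',r,'z',np.median(t[:,2]),t[:,:2].mean(0))
# plate
m=((P[...,2]>0.12)&(P[...,2]<0.141)).astype(np.uint8); m[:,:165]=0;m[:,230:]=0;m[:115]=0;m[190:]=0
n,l,s,c=cv2.connectedComponentsWithStats(m)
for i in range(1,n):
    if s[i,4]<100: continue
    p=P[l==i]; r=cv2.minAreaRect((p[:,:2]*1000).astype(np.float32)); print('plate',s[i],r,np.median(p[:,2]),p[:,:2].mean(0))
m=(P[...,2]>0.15); m[:,:175]=0;m[:,215:]=0;m[:190]=0;m[225:]=0
p=P[m];print('knob',p.mean(0),p.max(0),p.min(0),m.sum())
for (x0,y0,x1,y1,nm) in [(236,100,286,135,'sleeve'),(295,106,348,152,'tray'),(300,235,333,272,'tape')]:
    q=P[y0:y1,x0:x1].reshape(-1,3);q=q[q[:,2]>.02];print(nm,q.min(0),q.max(0))
m=np.zeros(P.shape[:2],bool);m[100:210,110:200]=1;q=P[m];q=q[(q[:,2]>.09)&(q[:,2]<.118)];print('basket',np.percentile(q,1,0),np.percentile(q,99,0))
cv2.imwrite('pics/topz.png',cv2.resize(f['frame'][90:250,110:400,::-1],None,fx=2.7,fy=2.7,interpolation=cv2.INTER_CUBIC))
```

```text
table -0.0005444275946402399 board 0.0032997728816838378
[302 161  31  43 720] rect mm ((550.8777465820312, -220.88638305664062), (140.490234375, 61.444610595703125), 18.31621742248535) z 0.06257076585406285 [ 0.55045655 -0.22065918]
[348 162  26  42 730] rect mm ((547.0629272460938, -372.9027404785156), (140.62890625, 63.406005859375), 7.26383638381958) z 0.0621012593769914 [ 0.54669163 -0.37306962]
[263 178  20  42 698] rect mm ((497.466552734375, -63.7884635925293), (59.89696502685547, 140.87379455566406), 83.51837921142578) z 0.0626954049104369 [ 0.49644404 -0.06352131]
plate [ 176  124   43   62 1917] ((644.17529296875, 188.7734375), (121.62871551513672, 212.15196228027344), 81.82093048095703) 0.1335341328514792 [0.64414411 0.18797121]
knob [0.46233766 0.20878292 0.21039706] [0.48329793 0.23149262 1.5437821 ] [0.3235651  0.01472732 0.17430783] 115
sleeve [ 0.3235651  -0.10489297  0.02021339] [0.84614404 0.04579321 1.5437821 ]
tray [ 0.3235651  -0.34222192  0.02012418] [0.83280613 0.01472732 1.5437821 ]
tape [ 0.26216311 -0.25812421  0.02044552] [0.36109289 0.01472732 1.5437821 ]
basket [0.51913231 0.19917532 0.09161967] [0.80979002 0.45687975 0.1176087 ]
```

View pics/topz.png

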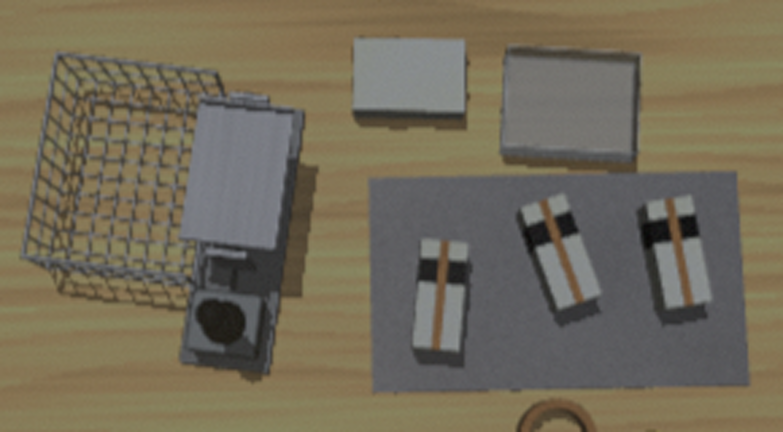

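```bash
cat >> h.py <<'E'
def go(*targets):
    """print row numbers for world targets (x,y,z,yaw deg of jaw direction(tool y) relative world y)"""
    s=ctrl.sense();p=np.array(s['ee_pos']);Rt=R.from_rotvec(s['tool_rot'])
    for x,y,z,a in targets:
        d=Rt.inv().apply(np.array([x,y,z])-p)/.75
        best=None
        for k in (0,180):
            Rg=R.from_euler('z',a+k,degrees=True)*R.from_matrix(np.diag([-1.,1,-1]))
            w=(Rt.inv()*Rg).as_rotvec()/np.radians(60)
            if best is None or np.linalg.norm(w)<np.linalg.norm(best): best=w
        print((x,y,z,a),'t',d.round(4),'w',best.round(4), 'mm',(np.linalg.norm(d)*750).round(),'rows',np.ceil(max(np.linalg.norm(d)*12,np.linalg.norm(best)*60/10.7)))
E
python3 - <<'E'
from h import *
f=dict(np.load('/tmp/top0.png.npz')); P=pts(f); v=f['range_z']>0
def pca(p):
    c=p[:,:2].mean(0);u,s,w=np.linalg.svd(p[:,:2]-c,full_matrices=0);a=np.degrees(np.arctan2(w[0,1],w[0,0]));return (a+90)%180-90
m=((P[...,2]>0.055)&(P[...,2]<0.085)&v).astype(np.uint8); m[:,:248]=0;m[:,386:]=0;m[:152]=0;m[236:]=0
n,l,s,c=cv2.connectedComponentsWithStats(m)
for i in range(1,n):
    if s[i,4]>100: p=P[l==i];print('carton',p.mean(0),pca(p))
m=((P[...,2]>0.125)&(P[...,2]<0.141)&v);m[:,:165]=0;m[:,230:]=0;m[:115]=0;m[190:]=0
p=P[m];print('plate pca',p.mean(0),pca(p))
m=(P[...,2]>0.15)&v; m[:,:175]=0;m[:,215:]=0;m[:190]=0;m[225:]=0
p=P[m];print('knob',p.mean(0),p.max(0),p.min(0),m.sum())
q=P[110:230,170:235][v[110:230,170:235]]
print(np.histogram(q[:,2],bins=np.arange(0,.21,.01)))
m=(P[...,2]>0.142)&(P[...,2]<.16)&v;m[:,:165]=0;m[:,230:]=0;m[:115]=0;m[200:]=0
print('lips',P[m][:,:].round(3)[::6])
# table edge / base edges
go((.42,.3,.30,0),(.497,-.064,.26,-6.5))
E
```

```text
carton [ 0.55023557 -0.22075223  0.06234533] 18.163174162304813
carton [ 0.54630097 -0.37297755  0.06212027] 8.345349337601874
carton [ 0.49622014 -0.06361218  0.0624623 ] -6.1333585859441655
plate pca [0.64383927 0.1880001  0.13349915] -8.336934741213327
knob [0.46479381 0.21221754 0.18679733] [0.48329793 0.23149262 0.19808348] [0.44767266 0.19549227 0.17430783] 113
(array([2117,  611,   26,   51,   47,   57,  331,  129,   43,   10,   24,
         41,  250, 1649,  124,    5,    0,   17,   57,   39]), array([0.  , 0.01, 0.02, 0.03, 0.04, 0.05, 0.06, 0.07, 0.08, 0.09, 0.1 ,
       0.11, 0.12, 0.13, 0.14, 0.15, 0.16, 0.17, 0.18, 0.19, 0.2 ]))
lips [[0.741 0.234 0.143]
 [0.737 0.22  0.146]
 [0.737 0.197 0.143]
 [0.733 0.187 0.143]
 [0.729 0.181 0.144]
 [0.728 0.154 0.146]
 [0.726 0.144 0.142]
 [0.724 0.12  0.148]
 [0.675 0.188 0.142]
 [0.564 0.244 0.144]
 [0.56  0.224 0.144]
 [0.557 0.207 0.143]
 [0.555 0.184 0.15 ]
 [0.553 0.171 0.144]
 [0.552 0.151 0.148]]
(0.42, 0.3, 0.3, 0) t [-0.4405 -0.3374 -0.0796] w [-1.400e-03 -2.000e-04 -2.442e-01] mm 420.0 rows 7.0
(0.497, -0.064, 0.26, -6.5) t [-0.6626 -0.7809 -0.0256] w [-1.400e-03 -1.000e-04 -1.359e-01] mm 768.0 rows 13.0
```

```bash
python3 -m pendant '[{"fingers":0,"tx":-0.22,"ty":-0.17,"tz":-0.05,"wx":0,"wy":0,"wz":-0.12},{"fingers":0,"tx":-0.22,"ty":-0.17,"tz":-0.06,"wx":0,"wy":0,"wz":-0.12},{"fingers":0,"tx":-0.22,"ty":-0.17,"tz":-0.08,"wx":0,"wy":0,"wz":-0.12},{"fingers":0,"tx":-0.44,"ty":-0.337,"tz":-0.08,"wx":0,"wy":0,"wz":-0.13},{"fingers":0,"tx":-0.44,"ty":-0.337,"tz":-0.08,"wx":0,"wy":0,"wz":-0.13},{"fingers":0,"tx":-0.44,"ty":-0.337,"tz":-0.08,"wx":0,"wy":0,"wz":-0.13},{"fingers":0,"tx":-0.44,"ty":-0.337,"tz":-0.08,"wx":0,"wy":0,"wz":-0.13},{"fingers":0,"tx":-0.66,"ty":-0.78,"tz":-0.04,"wx":0,"wy":0,"wz":-0.136},{"fingers":0,"tx":-0.66,"ty":-0.78,"tz":-0.04,"wx":0,"wy":0,"wz":-0.136},{"fingers":0,"tx":-0.66,"ty":-0.78,"tz":-0.04,"wx":0,"wy":0,"wz":-0.136},{"fingers":0,"tx":-0.66,"ty":-0.78,"tz":-0.04,"wx":0,"wy":0,"wz":-0.136},{"fingers":0,"tx":-0.66,"ty":-0.78,"tz":-0.04,"wx":0,"wy":0,"wz":-0.136},{"fingers":0,"tx":-0.66,"ty":-0.78,"tz":-0.04,"wx":0,"wy":0,"wz":-0.136},{"fingers":0,"tx":-0.66,"ty":-0.78,"tz":0.1,"wx":0,"wy":0,"wz":-0.136},{"fingers":0,"tx":-0.66,"ty":-0.78,"tz":0.1,"wx":0,"wy":0,"wz":-0.136},{"fingers":0,"tx":-0.66,"ty":-0.78,"tz":0.1,"wx":0,"wy":0,"wz":-0.136}]' 30
python3 - <<'E'
from h import *
s=ctrl.sense();print(s['contact_force'],s['qpos'])
f=grab('wrist','w1.png')
go((.497,-.064,.036,-6.3))
E
```

```text
time: 2.15
ee_pos: [0.4921, -0.0628, 0.1627]
tool_rot: [-0.178, -3.128, 0.002]
contact_force: [-0.6, -0.0, 0.1]
opening: 0.092
[-0.56879134 -0.03656381  0.1249639 ] [ 0.08467138  0.30173589 -0.01502102  2.00749003  0.00778957  0.84063294
  1.52240568]
(0.497, -0.064, 0.036, -6.3) t [-0.0045 -0.0009  0.1721] w [-0.0015 -0.0034 -0.0031] mm 129.0 rows 3.0
```

View pics/w1.png

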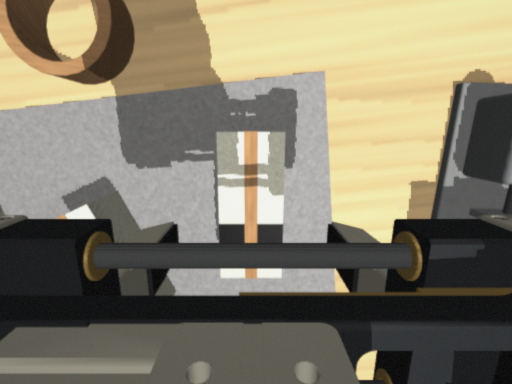

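The carton (columns 217–285) sits square and centred between the fingers. I'll descend, grip and lift.

```bash
python3 -m pendant '[{"fingers":0,"tx":-0.0045,"ty":-0.001,"tz":0.08,"wx":0,"wy":-0.003,"wz":-0.003},{"fingers":0,"tx":-0.0045,"ty":-0.001,"tz":0.13,"wx":0,"wy":-0.003,"wz":-0.003},{"fingers":0,"tx":-0.0045,"ty":-0.001,"tz":0.172,"wx":0,"wy":-0.003,"wz":-0.003},{"fingers":0,"tx":-0.0045,"ty":-0.001,"tz":0.172,"wx":0,"wy":-0.003,"wz":-0.003},{"fingers":1,"tx":-0.0045,"ty":-0.001,"tz":0.172,"wx":0,"wy":-0.003,"wz":-0.003},{"fingers":1,"tx":-0.0045,"ty":-0.001,"tz":0.172,"wx":0,"wy":-0.003,"wz":-0.003},{"fingers":1,"tx":-0.0045,"ty":-0.001,"tz":0.172,"wx":0,"wy":-0.003,"wz":-0.003},{"fingers":1,"tx":-0.0045,"ty":-0.001,"tz":0.172,"wx":0,"wy":-0.003,"wz":-0.003},{"fingers":1,"tx":-0.0045,"ty":-0.001,"tz":0.172,"wx":0,"wy":-0.003,"wz":-0.003}]' 35
python3 -m pendant '[{"fingers":1,"tx":0,"ty":0,"tz":-0.03,"wx":0,"wy":0,"wz":0},{"fingers":1,"tx":0,"ty":0,"tz":-0.06,"wx":0,"wy":0,"wz":0},{"fingers":1,"tx":0,"ty":0,"tz":-0.06,"wx":0,"wy":0,"wz":0},{"fingers":1,"tx":0,"ty":0,"tz":-0.06,"wx":0,"wy":0,"wz":0},{"fingers":1,"tx":0,"ty":0,"tz":-0.06,"wx":0,"wy":0,"wz":0}]'
python3 -m pendant '[{"fingers":1,"tx":0,"ty":0,"tz":0,"wx":0,"wy":0,"wz":0}]'
python3 -m pendant '[{"fingers":1,"tx":0,"ty":0,"tz":0,"wx":0,"wy":0,"wz":0}]'
python3 -c "
from h import *
s=ctrl.sense();print(s['ee_pos'],s['contact_force'],s['moment'],s['joint_efforts'])"
```

```text
time: 3.32
ee_pos: [0.4977, -0.0644, 0.037]
tool_rot: [0.173, 3.136, -0.003]
contact_force: [-1.3, -0.3, 7.1]
opening: 0.0601
time: 3.95
ee_pos: [0.4965, -0.0643, 0.0808]
tool_rot: [-0.173, -3.135, 0.003]
contact_force: [-0.2, 0.8, -4.7]
opening: 0.0595
time: 4.08
ee_pos: [0.496, -0.0642, 0.08]
tool_rot: [-0.173, -3.134, 0.003]
contact_force: [0.1, -0.1, -4.8]
opening: 0.0598
time: 4.2
ee_pos: [0.4955, -0.0641, 0.0794]
tool_rot: [-0.173, -3.133, 0.003]
contact_force: [-0.9, 0.4, -4.3]
opening: 0.0601
[ 0.49554342 -0.06414283  0.07944206] [-0.85784668  0.41492366 -4.29059444] [-0.00304582  0.02317335 -0.02071327] [ 1.47670266e-04 -4.85559154e+01  3.51219457e-01 -2.02487540e+01
  3.57996009e-02  1.18479235e-01 -7.18272759e-05]
```

About 4.6 N, so this one is full. I'll set it down again.

```bash
python3 -m pendant '[{"fingers":1,"tx":-0.002,"ty":0,"tz":0.03,"wx":0,"wy":0,"wz":0},{"fingers":1,"tx":-0.002,"ty":0,"tz":0.05,"wx":0,"wy":0,"wz":0},{"fingers":1,"tx":-0.002,"ty":0,"tz":0.057,"wx":0,"wy":0,"wz":0},{"fingers":1,"tx":-0.002,"ty":0,"tz":0.057,"wx":0,"wy":0,"wz":0},{"fingers":0,"tx":-0.002,"ty":0,"tz":0.057,"wx":0,"wy":0,"wz":0},{"fingers":0,"tx":-0.002,"ty":0,"tz":0.057,"wx":0,"wy":0,"wz":0},{"fingers":0,"tx":-0.002,"ty":0,"tz":0.057,"wx":0,"wy":0,"wz":0},{"fingers":0,"tx":-0.002,"ty":0,"tz":0.057,"wx":0,"wy":0,"wz":0},{"fingers":0,"tx":-0.002,"ty":0,"tz":0,"wx":0,"wy":0,"wz":0},{"fingers":0,"tx":-0.002,"ty":0,"tz":-0.08,"wx":0,"wy":0,"wz":0},{"fingers":0,"tx":-0.002,"ty":0,"tz":-0.12,"wx":0,"wy":0,"wz":0},{"fingers":0,"tx":-0.002,"ty":0,"tz":-0.12,"wx":0,"wy":0,"wz":0}]'
python3 -c "
from h import *
go((.551,-.221,.165,18.2),(.551,-.221,.037,18.2))"
```

```text
time: 5.7
ee_pos: [0.4996, -0.0644, 0.1723]
tool_rot: [0.173, 3.135, -0.003]
contact_force: [0.7, 0.5, 0.7]
opening: 0.0919
(0.551, -0.221, 0.165, 18.2) t [-0.0911 -0.2     0.0102] w [-0.002   0.0017 -0.4088] mm 165.0 rows 3.0
(0.551, -0.221, 0.037, 18.2) t [-0.0907 -0.1997  0.1809] w [-0.002   0.0017 -0.4088] mm 213.0 rows 4.0
```

```bash
python3 -m pendant '[{"fingers":0,"tx":-0.091,"ty":-0.2,"tz":0.01,"wx":-0.002,"wy":0.002,"wz":-0.409},{"fingers":0,"tx":-0.091,"ty":-0.2,"tz":0.01,"wx":-0.002,"wy":0.002,"wz":-0.409},{"fingers":0,"tx":-0.091,"ty":-0.2,"tz":0.01,"wx":-0.002,"wy":0.002,"wz":-0.409},{"fingers":0,"tx":-0.091,"ty":-0.2,"tz":0.01,"wx":-0.002,"wy":0.002,"wz":-0.409},{"fingers":0,"tx":-0.091,"ty":-0.2,"tz":0.01,"wx":-0.002,"wy":0.002,"wz":-0.409},{"fingers":0,"tx":-0.091,"ty":-0.2,"tz":0.08,"wx":-0.002,"wy":0.002,"wz":-0.409},{"fingers":0,"tx":-0.091,"ty":-0.2,"tz":0.14,"wx":-0.002,"wy":0.002,"wz":-0.409},{"fingers":0,"tx":-0.091,"ty":-0.2,"tz":0.18,"wx":-0.002,"wy":0.002,"wz":-0.409},{"fingers":0,"tx":-0.091,"ty":-0.2,"tz":0.18,"wx":-0.002,"wy":0.002,"wz":-0.409},{"fingers":1,"tx":-0.091,"ty":-0.2,"tz":0.18,"wx":-0.002,"wy":0.002,"wz":-0.409},{"fingers":1,"tx":-0.091,"ty":-0.2,"tz":0.18,"wx":-0.002,"wy":0.002,"wz":-0.409},{"fingers":1,"tx":-0.091,"ty":-0.2,"tz":0.18,"wx":-0.002,"wy":0.002,"wz":-0.409},{"fingers":1,"tx":-0.091,"ty":-0.2,"tz":0.18,"wx":-0.002,"wy":0.002,"wz":-0.409}]'
python3 -c "
from h import *
s=ctrl.sense();print(s['ee_pos'],s['contact_force'])"
python3 -m pendant '[{"fingers":1,"tx":0,"ty":0,"tz":-0.03,"wx":0,"wy":0,"wz":0},{"fingers":1,"tx":0,"ty":0,"tz":-0.06,"wx":0,"wy":0,"wz":0},{"fingers":1,"tx":0,"ty":0,"tz":-0.06,"wx":0,"wy":0,"wz":0},{"fingers":1,"tx":0,"ty":0,"tz":-0.06,"wx":0,"wy":0,"wz":0},{"fingers":1,"tx":0,"ty":0,"tz":-0.06,"wx":0,"wy":0,"wz":0}]'
python3 -m pendant '[{"fingers":1,"tx":0,"ty":0,"tz":0,"wx":0,"wy":0,"wz":0}]'
python3 -m pendant '[{"fingers":1,"tx":0,"ty":0,"tz":0,"wx":0,"wy":0,"wz":0}]'
python3 -c "
from h import *
s=ctrl.sense();print(s['ee_pos'],s['contact_force'],s['moment'])
grab('scene','s2.png')"
```

```text
time: 7.32
ee_pos: [0.5519, -0.2217, 0.0388]
tool_rot: [-0.497, 3.101, -0.002]
contact_force: [0.6, -0.3, 3.5]
opening: 0.0596
[ 0.55189795 -0.22173403  0.03876794] [ 0.61817676 -0.30665463  3.54739568]
time: 7.95
ee_pos: [0.5507, -0.2213, 0.0823]
tool_rot: [0.497, -3.101, -0.0]
contact_force: [0.4, 0.1, -4.3]
opening: 0.0597
time: 8.07
ee_pos: [0.5502, -0.2211, 0.0814]
tool_rot: [0.496, -3.1, -0.001]
contact_force: [-0.5, 1.0, -5.0]
opening: 0.0598
time: 8.2
ee_pos: [0.5497, -0.2209, 0.0808]
tool_rot: [0.496, -3.099, -0.002]
contact_force: [-0.5, -0.7, -4.5]
opening: 0.0601
[ 0.54970813 -0.22090463  0.08076067] [-0.47820394 -0.65921525 -4.48626942] [ 0.0214698  -0.02634423 -0.00873502]
```

View pics/s2.png

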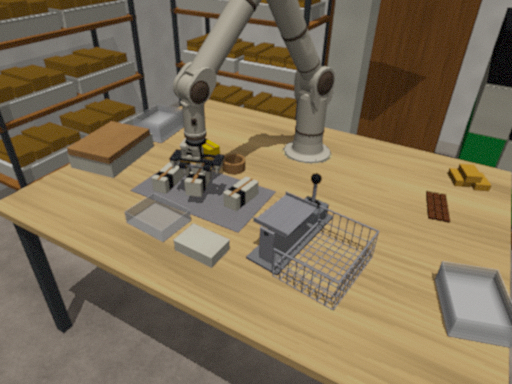

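The middle carton is lifted at (197,185) and reads about 4.6 N, so it is full too. I'll put it back and lift the third.

```bash
python3 -m pendant '[{"fingers":1,"tx":-0.002,"ty":0,"tz":0.03,"wx":0,"wy":0,"wz":0},{"fingers":1,"tx":-0.002,"ty":0,"tz":0.05,"wx":0,"wy":0,"wz":0},{"fingers":1,"tx":-0.002,"ty":0,"tz":0.057,"wx":0,"wy":0,"wz":0},{"fingers":1,"tx":-0.002,"ty":0,"tz":0.057,"wx":0,"wy":0,"wz":0},{"fingers":0,"tx":-0.002,"ty":0,"tz":0.057,"wx":0,"wy":0,"wz":0},{"fingers":0,"tx":-0.002,"ty":0,"tz":0.057,"wx":0,"wy":0,"wz":0},{"fingers":0,"tx":-0.002,"ty":0,"tz":0.057,"wx":0,"wy":0,"wz":0},{"fingers":0,"tx":-0.002,"ty":0,"tz":0.057,"wx":0,"wy":0,"wz":0},{"fingers":0,"tx":-0.002,"ty":0,"tz":0,"wx":0,"wy":0,"wz":0},{"fingers":0,"tx":-0.002,"ty":0,"tz":-0.08,"wx":0,"wy":0,"wz":0},{"fingers":0,"tx":-0.002,"ty":0,"tz":-0.12,"wx":0,"wy":0,"wz":0},{"fingers":0,"tx":-0.002,"ty":0,"tz":-0.12,"wx":0,"wy":0,"wz":0}]'
python3 -c "
from h import *
go((.547,-.373,.165,8),(.547,-.373,.037,8))"
```

```text
time: 9.75
ee_pos: [0.5536, -0.2213, 0.1741]
tool_rot: [-0.496, 3.1, -0.003]
contact_force: [0.1, -0.4, -0.6]
opening: 0.0919
(0.547, -0.373, 0.165, 8) t [ 0.0716 -0.1893  0.0124] w [-0.0018  0.0023  0.17  ] mm 152.0 rows 3.0
(0.547, -0.373, 0.037, 8) t [ 0.072 -0.189  0.183] w [-0.0018  0.0023  0.17  ] mm 205.0 rows 4.0
```

```bash
python3 -m pendant '[{"fingers":0,"tx":0.072,"ty":-0.189,"tz":0.01,"wx":-0.002,"wy":0.002,"wz":0.17},{"fingers":0,"tx":0.072,"ty":-0.189,"tz":0.01,"wx":-0.002,"wy":0.002,"wz":0.17},{"fingers":0,"tx":0.072,"ty":-0.189,"tz":0.01,"wx":-0.002,"wy":0.002,"wz":0.17},{"fingers":0,"tx":0.072,"ty":-0.189,"tz":0.01,"wx":-0.002,"wy":0.002,"wz":0.17},{"fingers":0,"tx":0.072,"ty":-0.189,"tz":0.08,"wx":-0.002,"wy":0.002,"wz":0.17},{"fingers":0,"tx":0.072,"ty":-0.189,"tz":0.14,"wx":-0.002,"wy":0.002,"wz":0.17},{"fingers":0,"tx":0.072,"ty":-0.189,"tz":0.182,"wx":-0.002,"wy":0.002,"wz":0.17},{"fingers":0,"tx":0.072,"ty":-0.189,"tz":0.182,"wx":-0.002,"wy":0.002,"wz":0.17},{"fingers":1,"tx":0.072,"ty":-0.189,"tz":0.182,"wx":-0.002,"wy":0.002,"wz":0.17},{"fingers":1,"tx":0.072,"ty":-0.189,"tz":0.182,"wx":-0.002,"wy":0.002,"wz":0.17},{"fingers":1,"tx":0.072,"ty":-0.189,"tz":0.182,"wx":-0.002,"wy":0.002,"wz":0.17},{"fingers":1,"tx":0.072,"ty":-0.189,"tz":0.182,"wx":-0.002,"wy":0.002,"wz":0.17}]'
python3 -m pendant '[{"fingers":1,"tx":0,"ty":0,"tz":-0.03,"wx":0,"wy":0,"wz":0},{"fingers":1,"tx":0,"ty":0,"tz":-0.06,"wx":0,"wy":0,"wz":0},{"fingers":1,"tx":0,"ty":0,"tz":-0.06,"wx":0,"wy":0,"wz":0},{"fingers":1,"tx":0,"ty":0,"tz":-0.06,"wx":0,"wy":0,"wz":0},{"fingers":1,"tx":0,"ty":0,"tz":-0.06,"wx":0,"wy":0,"wz":0}]'
python3 -m pendant '[{"fingers":1,"tx":0,"ty":0,"tz":0,"wx":0,"wy":0,"wz":0}]'
python3 -m pendant '[{"fingers":1,"tx":0,"ty":0,"tz":0,"wx":0,"wy":0,"wz":0}]'
python3 -c "
from h import *
s=ctrl.sense();print(s['ee_pos'],s['contact_force'],s['moment'])
f=grab('top','t3.png')
p='go';go((.547,-.373,.24,8),(.56,-.1,.26,0),(.60,.05,.26,-8.3),(.6437,.1877,.26,-8.3))"
```

```text
time: 11.25
ee_pos: [0.5477, -0.3737, 0.0391]
tool_rot: [-0.219, 3.132, -0.002]
contact_force: [-0.2, -0.2, 4.0]
opening: 0.0599
time: 11.88
ee_pos: [0.5469, -0.3732, 0.0832]
tool_rot: [-0.219, 3.133, -0.0]
contact_force: [0.4, 0.3, -1.7]
opening: 0.0597
time: 12.0
ee_pos: [0.5464, -0.3728, 0.0823]
tool_rot: [0.219, -3.133, -0.001]
contact_force: [-0.1, -0.2, -2.4]
opening: 0.0596
time: 12.12
ee_pos: [0.546, -0.3726, 0.0817]
tool_rot: [0.219, -3.132, -0.002]
contact_force: [1.3, 0.8, -2.6]
opening: 0.0598
[ 0.54604518 -0.37259765  0.08165403] [ 1.28833438  0.84725068 -2.56607222] [ 0.01010586 -0.00555105  0.00495973]
(0.547, -0.373, 0.24, 8) t [-0.0009 -0.0004 -0.2111] w [ 0.0015 -0.0014 -0.0003] mm 158.0 rows 3.0
(0.56, -0.1, 0.26, 0) t [-0.0686  0.3577 -0.2373] w [ 0.0014 -0.0015  0.1331] mm 326.0 rows 6.0
(0.6, 0.05, 0.26, -8.3) t [-0.1492  0.5484 -0.2372] w [ 0.0013 -0.0016  0.2714] mm 462.0 rows 8.0
(0.6437, 0.1877, 0.26, -8.3) t [-0.2324  0.7221 -0.237 ] w [ 0.0013 -0.0016  0.2714] mm 596.0 rows 10.0
```

View pics/t3.png

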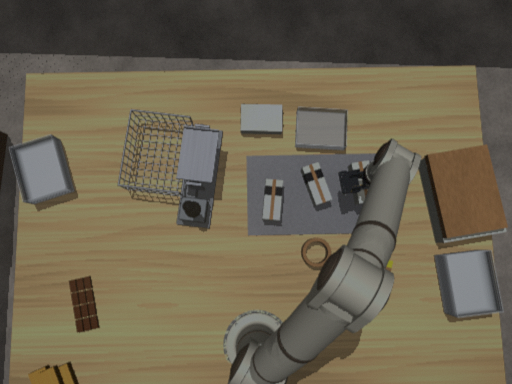

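About 2.2 N, so the third carton is the short one. The two others stand upright at (273,200) and (318,184). Now I'll carry it to the plate.

```bash
python3 -m pendant '[{"fingers":1,"tx":0,"ty":0,"tz":-0.08,"wx":0,"wy":0,"wz":0},{"fingers":1,"tx":0,"ty":0,"tz":-0.16,"wx":0,"wy":0,"wz":0},{"fingers":1,"tx":0,"ty":0,"tz":-0.22,"wx":0,"wy":0,"wz":0},{"fingers":1,"tx":-0.035,"ty":0.12,"tz":-0.23,"wx":0,"wy":0,"wz":0.05},{"fingers":1,"tx":-0.05,"ty":0.2,"tz":-0.237,"wx":0,"wy":0,"wz":0.1},{"fingers":1,"tx":-0.07,"ty":0.28,"tz":-0.237,"wx":0,"wy":0,"wz":0.13},{"fingers":1,"tx":-0.1,"ty":0.36,"tz":-0.237,"wx":0,"wy":0,"wz":0.17},{"fingers":1,"tx":-0.13,"ty":0.43,"tz":-0.237,"wx":0,"wy":0,"wz":0.22},{"fingers":1,"tx":-0.15,"ty":0.5,"tz":-0.237,"wx":0,"wy":0,"wz":0.27},{"fingers":1,"tx":-0.17,"ty":0.56,"tz":-0.237,"wx":0.001,"wy":-0.001,"wz":0.271},{"fingers":1,"tx":-0.2,"ty":0.62,"tz":-0.237,"wx":0.001,"wy":-0.001,"wz":0.271},{"fingers":1,"tx":-0.22,"ty":0.68,"tz":-0.237,"wx":0.001,"wy":-0.001,"wz":0.271},{"fingers":1,"tx":-0.232,"ty":0.722,"tz":-0.237,"wx":0.001,"wy":-0.001,"wz":0.271},{"fingers":1,"tx":-0.232,"ty":0.722,"tz":-0.237,"wx":0.001,"wy":-0.001,"wz":0.271},{"fingers":1,"tx":-0.232,"ty":0.722,"tz":-0.237,"wx":0.001,"wy":-0.001,"wz":0.271},{"fingers":1,"tx":-0.232,"ty":0.722,"tz":-0.237,"wx":0.001,"wy":-0.001,"wz":0.271}]'
python3 -c "
from h import *
f=grab('wrist','w4.png');f=grab('scene','s4.png')
s=ctrl.sense();print(s['ee_pos'],s['contact_force'])
go((.6437,.1877,.19,-8.3),(.6437,.1877,.171,-8.3))"
```

```text
time: 14.18
ee_pos: [0.6437, 0.1854, 0.26]
tool_rot: [-0.231, -3.133, 0.001]
contact_force: [-0.3, -0.6, -1.7]
opening: 0.0597
[0.64363739 0.18589489 0.26013989] [-0.21313415 -0.11954681 -1.01871393]
(0.6437, 0.1877, 0.19, -8.3) t [0.0002 0.0024 0.0935] w [-0.0003 -0.0004 -0.0017] mm 70.0 rows 2.0
(0.6437, 0.1877, 0.171, -8.3) t [0.0002 0.0024 0.1189] w [-0.0003 -0.0004 -0.0017] mm 89.0 rows 2.0
```

View pics/w4.png

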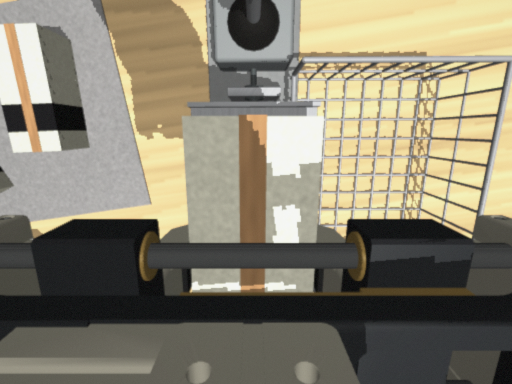

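View pics/s4.png

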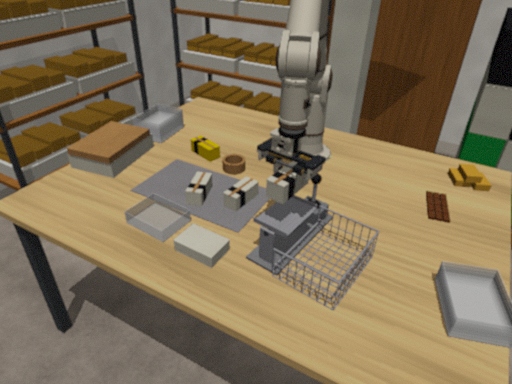

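The carton is square to the plate (lip at row 105, edges at columns 185–325). Lowering now.

```bash
python3 -m pendant '[{"fingers":1,"tx":0,"ty":0.0024,"tz":0.05,"wx":0,"wy":0,"wz":-0.002},{"fingers":1,"tx":0,"ty":0.0024,"tz":0.09,"wx":0,"wy":0,"wz":-0.002},{"fingers":1,"tx":0,"ty":0.0024,"tz":0.105,"wx":0,"wy":0,"wz":-0.002},{"fingers":1,"tx":0,"ty":0.0024,"tz":0.112,"wx":0,"wy":0,"wz":-0.002},{"fingers":1,"tx":0,"ty":0.0024,"tz":0.115,"wx":0,"wy":0,"wz":-0.002},{"fingers":1,"tx":0,"ty":0.0024,"tz":0.115,"wx":0,"wy":0,"wz":-0.002},{"fingers":1,"tx":0,"ty":0.0024,"tz":0.115,"wx":0,"wy":0,"wz":-0.002}]'
python3 -c "
from h import *
s=ctrl.sense();print(s['ee_pos'],s['contact_force'])
go((.6437,.1877,.171,-8.3),(.6437,.1877,.169,-8.3))"
```

```text
time: 15.15
ee_pos: [0.6444, 0.1878, 0.1748]
tool_rot: [0.227, 3.132, 0.0]
contact_force: [-0.0, -0.0, -1.9]
opening: 0.0597
[0.64436205 0.18783401 0.17482997] [-0.04072619 -0.01235601 -1.92240005]
(0.6437, 0.1877, 0.171, -8.3) t [ 0.0009 -0.0003  0.0051] w [0.0003 0.0009 0.0003] mm 4.0 rows 1.0
(0.6437, 0.1877, 0.169, -8.3) t [ 0.0009 -0.0003  0.0078] w [0.0003 0.0009 0.0003] mm 6.0 rows 1.0
```

```bash
python3 -m pendant '[{"fingers":1,"tx":0,"ty":0,"tz":0.003,"wx":0,"wy":0,"wz":0},{"fingers":1,"tx":0,"ty":0,"tz":0.005,"wx":0,"wy":0,"wz":0},{"fingers":1,"tx":0,"ty":0,"tz":0.0055,"wx":0,"wy":0,"wz":0},{"fingers":1,"tx":0,"ty":0,"tz":0.0055,"wx":0,"wy":0,"wz":0}]'
python3 -c "
from h import *
s=ctrl.sense();print(s['ee_pos'],s['contact_force'])"
```

```text
time: 15.65
ee_pos: [0.6443, 0.1878, 0.1706]
tool_rot: [0.227, 3.133, 0.0]
contact_force: [0.5, 0.7, -2.3]
opening: 0.06
[0.64432739 0.18784449 0.1705878 ] [ 0.51628172  0.70591893 -2.3238261 ]
```

```bash
python3 -m pendant '[{"fingers":1,"tx":0,"ty":0,"tz":0.001,"wx":0,"wy":0,"wz":0},{"fingers":1,"tx":0,"ty":0,"tz":0.002,"wx":0,"wy":0,"wz":0},{"fingers":1,"tx":0,"ty":0,"tz":0.0025,"wx":0,"wy":0,"wz":0},{"fingers":1,"tx":0,"ty":0,"tz":0.0025,"wx":0,"wy":0,"wz":0}]'
python3 -c "
from h import *
s=ctrl.sense();print(s['ee_pos'],s['contact_force'])"
```

```text
time: 16.15
ee_pos: [0.6444, 0.1879, 0.17]
tool_rot: [0.227, 3.132, 0.001]
contact_force: [-3.5, -0.2, 6.2]
opening: 0.0602
[0.64441828 0.18787886 0.17002968] [-3.53672822 -0.24240268  6.22465081]
```

Contact: the vertical force went from −2.3 to +6.2 N. I'll release and back straight up.

```bash
python3 -m pendant '[{"fingers":1,"tx":0,"ty":0,"tz":-0.0005,"wx":0,"wy":0,"wz":0},{"fingers":0.1,"tx":0,"ty":0,"tz":-0.0005,"wx":0,"wy":0,"wz":0},{"fingers":0,"tx":0,"ty":0,"tz":-0.0005,"wx":0,"wy":0,"wz":0},{"fingers":0,"tx":0,"ty":0,"tz":-0.0005,"wx":0,"wy":0,"wz":0},{"fingers":0,"tx":0,"ty":0,"tz":-0.0005,"wx":0,"wy":0,"wz":0},{"fingers":0,"tx":0,"ty":0,"tz":-0.04,"wx":0,"wy":0,"wz":0},{"fingers":0,"tx":0,"ty":0,"tz":-0.1,"wx":0,"wy":0,"wz":0},{"fingers":0,"tx":0,"ty":0,"tz":-0.16,"wx":0,"wy":0,"wz":0},{"fingers":0,"tx":0,"ty":0,"tz":-0.16,"wx":0,"wy":0,"wz":0}]'
python3 -c "
from h import *
f=grab('wrist','w5.png');f=grab('scene','s5.png')
K=(.4655,.2135)
go((*K,.29,-8.3),(*K,.185,-8.3))"
```

```text
time: 17.27
ee_pos: [0.6468, 0.1887, 0.2953]
tool_rot: [0.226, 3.124, 0.006]
contact_force: [0.4, -0.2, -1.3]
opening: 0.0918
(0.4655, 0.2135, 0.29, -8.3) t [ 0.2409 -0.0005 -0.    ] w [0.0008 0.0021 0.0003] mm 181.0 rows 3.0
(0.4655, 0.2135, 0.185, -8.3) t [ 0.2412 -0.0006  0.14  ] w [0.0008 0.0021 0.0003] mm 209.0 rows 4.0
```

View pics/w5.png

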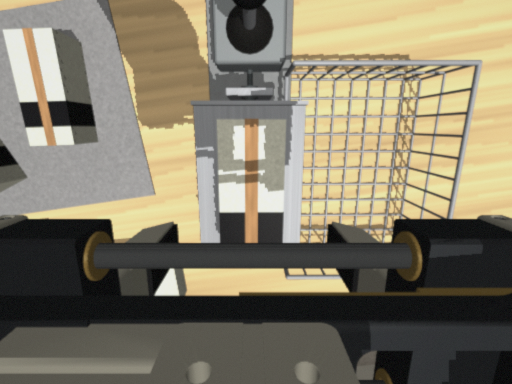

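View pics/s5.png

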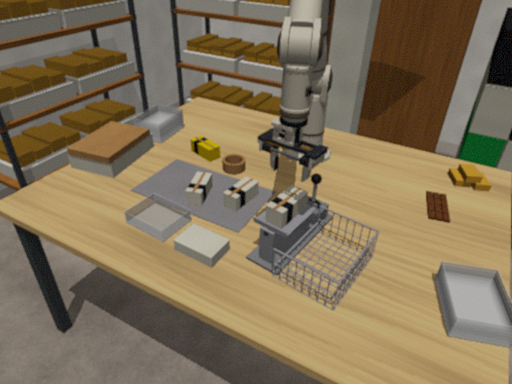

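The carton stands level and centred on the plate, around (252,180) in the wrist view. Next I'll straddle the knob.

```bash
python3 -m pendant '[{"fingers":0,"tx":0.08,"ty":-0.0005,"tz":0,"wx":0,"wy":0.002,"wz":0},{"fingers":0,"tx":0.16,"ty":-0.0005,"tz":0,"wx":0,"wy":0.002,"wz":0},{"fingers":0,"tx":0.241,"ty":-0.0005,"tz":0,"wx":0,"wy":0.002,"wz":0},{"fingers":0,"tx":0.241,"ty":-0.0005,"tz":0,"wx":0,"wy":0.002,"wz":0},{"fingers":0,"tx":0.241,"ty":-0.0005,"tz":0,"wx":0,"wy":0.002,"wz":0}]'
python3 -c "
from h import *
f=grab('wrist','w6.png')
s=ctrl.sense();print(s['ee_pos'],s['qpos'])
go((.4655,.2135,.172,-8.3))"
```

```text
time: 18.0
ee_pos: [0.4654, 0.2132, 0.2893]
tool_rot: [-0.227, -3.133, -0.0]
contact_force: [0.3, -0.2, 0.6]
opening: 0.0917
[0.46620067 0.21300889 0.28946481] [-0.34955287  0.17999373 -0.14849335  1.84239149  0.02914394  1.12110357
  0.9170068 ]
(0.4655, 0.2135, 0.172, -8.3) t [0.001  0.0005 0.1566] w [ 0.0003  0.     -0.0006] mm 117.0 rows 2.0
```

View pics/w6.png

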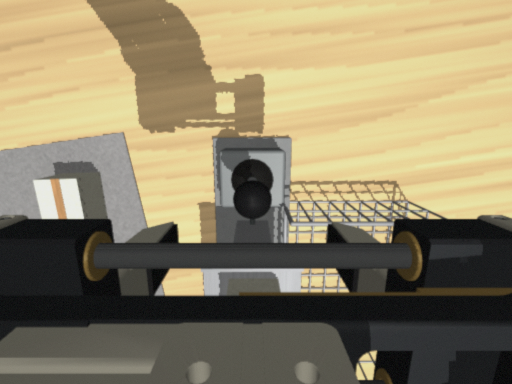

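```bash
python3 -c "
from h import *
f=dict(np.load('/tmp/w6.png.npz'));P=pts(f);m=(P[...,2]>.165)&(P[...,2]<.2)&(f['range_z']>0);m[:,:225]=0;m[:,285:]=0;m[:175]=0;m[225:]=0
p=P[m];print(m.sum(),p.mean(0),p.min(0),p.max(0))
A=np.c_[2*p,np.ones(len(p))];s=np.linalg.lstsq(A,(p**2).sum(1),rcond=None)[0];print(s[:3],np.sqrt(s[3]+s[:3]@s[:3]))"
```

```text
1174 [0.4634204  0.21318598 0.18831301] [0.4476785  0.19396541 0.17126278] [0.48422044 0.23121235 0.19579251]
[0.46649819 0.2127618  0.1759902 ] 0.01855126099049192
```

The sphere fit puts the knob at (0.4665, 0.2128, 0.176) with an 18.6 mm radius, in line with the top-view estimate.

```bash
python3 -m pendant '[{"fingers":0,"tx":0,"ty":0,"tz":0.06,"wx":0,"wy":0,"wz":0},{"fingers":0,"tx":0,"ty":0,"tz":0.11,"wx":0,"wy":0,"wz":0},{"fingers":0,"tx":0,"ty":0,"tz":0.156,"wx":0,"wy":0,"wz":0},{"fingers":0.5,"tx":0,"ty":0,"tz":0.156,"wx":0,"wy":0,"wz":0},{"fingers":0.5,"tx":0,"ty":0,"tz":0.156,"wx":0,"wy":0,"wz":0},{"fingers":0.5,"tx":0,"ty":0,"tz":0.156,"wx":0,"wy":0,"wz":0},{"fingers":0.5,"tx":0,"ty":0,"tz":0.156,"wx":0,"wy":0,"wz":0}]'
python3 -c "
from h import *
s=ctrl.sense();print(s['ee_pos'],s['contact_force'])
a=np.radians(-8.3);u=np.array([-np.sin(a),np.cos(a)]);c=np.array([.4665,.2128])
go(*[(*(c+u*d),z,-8.3) for d,z in [(.02,.172),(.04,.168),(.056,.160),(.06,.158)]])"
```

```text
time: 18.92
ee_pos: [0.4671, 0.2134, 0.1737]
tool_rot: [0.228, 3.131, 0.002]
contact_force: [-0.1, -0.1, 0.3]
opening: 0.0566
[0.46706538 0.21340432 0.17372639] [-0.08204253 -0.05350761  0.25567636]
(np.float64(0.4693871240200195), np.float64(0.23259051578137938), 0.172, -8.3) t [0.0007 0.0258 0.0023] w [ 0.0015  0.0019 -0.0007] mm 19.0 rows 1.0
(np.float64(0.472274248040039), np.float64(0.25238103156275876), 0.168, -8.3) t [0.0007 0.0524 0.0077] w [ 0.0015  0.0019 -0.0007] mm 40.0 rows 1.0
(np.float64(0.4745839472560545), np.float64(0.2682134441878623), 0.16, -8.3) t [0.0007 0.0737 0.0184] w [ 0.0015  0.0019 -0.0007] mm 57.0 rows 1.0
(np.float64(0.47516137206005843), np.float64(0.2721715473441382), 0.158, -8.3) t [0.0007 0.0791 0.0211] w [ 0.0015  0.0019 -0.0007] mm 61.0 rows 1.0
```

```bash
python3 -m pendant '[{"fingers":0.5,"tx":0,"ty":0.01,"tz":0,"wx":0,"wy":0.001,"wz":0},{"fingers":0.5,"tx":0,"ty":0.02,"tz":0.002,"wx":0,"wy":0.001,"wz":0},{"fingers":0.5,"tx":0,"ty":0.03,"tz":0.004,"wx":0,"wy":0.001,"wz":0},{"fingers":0.5,"tx":0,"ty":0.04,"tz":0.006,"wx":0,"wy":0.001,"wz":0},{"fingers":0.5,"tx":0,"ty":0.05,"tz":0.008,"wx":0,"wy":0.001,"wz":0},{"fingers":0.5,"tx":0,"ty":0.06,"tz":0.012,"wx":0,"wy":0.001,"wz":0},{"fingers":0.5,"tx":0,"ty":0.068,"tz":0.016,"wx":0,"wy":0.001,"wz":0},{"fingers":0.5,"tx":0,"ty":0.074,"tz":0.018,"wx":0,"wy":0.001,"wz":0},{"fingers":0.5,"tx":0,"ty":0.074,"tz":0.018,"wx":0,"wy":0.001,"wz":0},{"fingers":0.5,"tx":0,"ty":0.074,"tz":0.018,"wx":0,"wy":0.001,"wz":0},{"fingers":0.5,"tx":0,"ty":0.074,"tz":0.018,"wx":0,"wy":0.001,"wz":0}]'
python3 -c "
from h import *
f=grab('top','t7.png');f=grab('scene','s7.png')
s=ctrl.sense();print(s['ee_pos'],s['contact_force'],s['opening'])"
```

```text
time: 20.3
ee_pos: [0.475, 0.2667, 0.1601]
tool_rot: [0.23, 3.133, -0.002]
contact_force: [-1.5, -7.7, 5.1]
opening: 0.0458
[0.4750254  0.26668692 0.16007306] [-0.60538107 -7.99930881  5.58872319] 0.045579800207485865
```

View pics/s7.png

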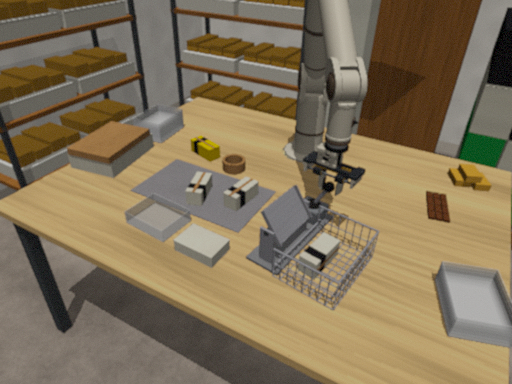

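View pics/t7.png

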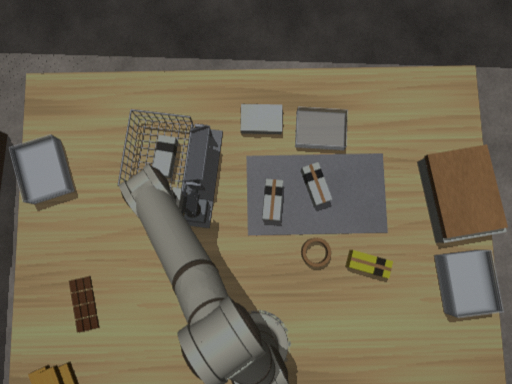

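The carton is in the basket, at (320,250) in the scene view. I'll hold a little longer and confirm it is at rest.

```bash
python3 -m pendant '[{"fingers":0.5,"tx":0,"ty":0.004,"tz":0,"wx":0,"wy":0,"wz":0},{"fingers":0.5,"tx":0,"ty":0.004,"tz":0,"wx":0,"wy":0,"wz":0},{"fingers":0.5,"tx":0,"ty":0.004,"tz":0,"wx":0,"wy":0,"wz":0},{"fingers":0.5,"tx":0,"ty":0.004,"tz":0,"wx":0,"wy":0,"wz":0},{"fingers":0.5,"tx":0,"ty":0.004,"tz":0,"wx":0,"wy":0,"wz":0},{"fingers":0.5,"tx":0,"ty":0.004,"tz":0,"wx":0,"wy":0,"wz":0},{"fingers":0.5,"tx":0,"ty":0.004,"tz":0,"wx":0,"wy":0,"wz":0},{"fingers":0.5,"tx":0,"ty":0.004,"tz":0,"wx":0,"wy":0,"wz":0}]'
python3 -c "
from h import *
f=grab('top','t8.png');g=grab('scene','s8.png')
for n,h in(('s7',g),('t7',f)):
    o=np.load('/tmp/%s.png.npz'%n);d=np.abs(o['frame'].astype(int)-h['frame']).max(-1);r=d[225:290,285:350] if n=='s7' else d[130:170,148:185];print(n,r.max(),(r>25).sum())
s=g['frame'][170:310,240:390,::-1];cv2.imwrite('pics/s8z.png',cv2.resize(s,None,fx=4,fy=4,interpolation=cv2.INTER_CUBIC))
P=pts(f);v=(f['range_z']>0)&(f['frame'].min(-1)>140);
s=ctrl.sense();go((.4665,.2128,.172,-8.3));print(s['contact_force'],s['ee_pos'])"
```

```text
time: 21.4
ee_pos: [0.4752, 0.2678, 0.1597]
tool_rot: [-0.232, -3.132, 0.007]
contact_force: [-1.0, -8.0, 5.0]
opening: 0.0459
s7 22 0
t7 41 5
(0.4665, 0.2128, 0.172, -8.3) t [ 0.0007 -0.0743 -0.0161] w [-0.0043 -0.0009 -0.0029] mm 57.0 rows 1.0
[-1.9515281  -7.55541997  4.26752662] [0.47518952 0.26779333 0.15970218]
```

View pics/s8z.png

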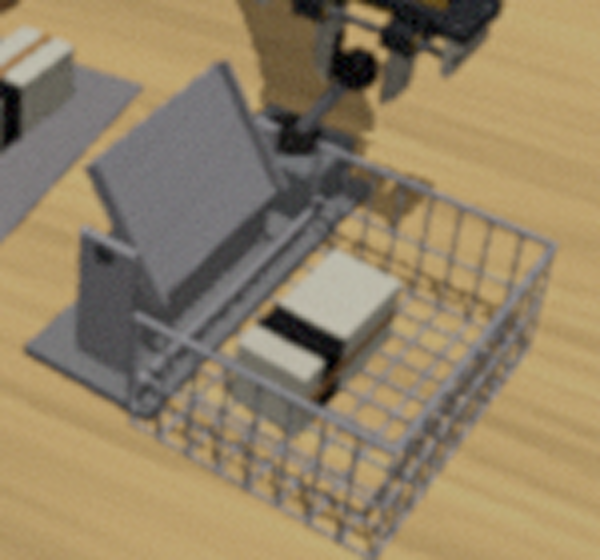

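The carton lies flat on the basket floor, clear of the plate, and hasn't moved between frames. I'll bring the stick back to centre.

```bash
python3 -m pendant '[{"fingers":0.5,"tx":0,"ty":-0.012,"tz":-0.005,"wx":-0.002,"wy":0,"wz":0},{"fingers":0.5,"tx":0,"ty":-0.024,"tz":-0.009,"wx":-0.004,"wy":0,"wz":-0.003},{"fingers":0.5,"tx":0,"ty":-0.036,"tz":-0.012,"wx":-0.004,"wy":0,"wz":-0.003},{"fingers":0.5,"tx":0,"ty":-0.048,"tz":-0.014,"wx":-0.004,"wy":0,"wz":-0.003},{"fingers":0.5,"tx":0,"ty":-0.058,"tz":-0.016,"wx":-0.004,"wy":0,"wz":-0.003},{"fingers":0.5,"tx":0,"ty":-0.066,"tz":-0.016,"wx":-0.004,"wy":0,"wz":-0.003},{"fingers":0.5,"tx":0,"ty":-0.072,"tz":-0.016,"wx":-0.004,"wy":0,"wz":-0.003},{"fingers":0.5,"tx":0,"ty":-0.074,"tz":-0.016,"wx":-0.004,"wy":0,"wz":-0.003},{"fingers":0.5,"tx":0,"ty":-0.074,"tz":-0.016,"wx":-0.004,"wy":0,"wz":-0.003},{"fingers":0.5,"tx":0,"ty":-0.074,"tz":-0.016,"wx":-0.004,"wy":0,"wz":-0.003}]'
python3 -c "
from h import *
s=ctrl.sense();print(s['ee_pos'],s['contact_force'],s['opening'])"
```

```text
time: 22.75
ee_pos: [0.4671, 0.2133, 0.172]
tool_rot: [-0.227, -3.133, 0.0]
contact_force: [-0.6, -0.6, -1.0]
opening: 0.0458
[0.46707586 0.21325439 0.1719632 ] [-0.63911255 -0.60806036 -1.02405986] 0.045775115681431375
```

Centred with no load on the fingers. I'll open them and retreat upward.

```bash
python3 -m pendant '[{"fingers":0,"tx":0,"ty":0,"tz":0,"wx":0,"wy":0,"wz":0},{"fingers":0,"tx":0,"ty":0,"tz":0,"wx":0,"wy":0,"wz":0},{"fingers":0,"tx":0,"ty":0,"tz":0,"wx":0,"wy":0,"wz":0},{"fingers":0,"tx":0,"ty":0,"tz":0,"wx":0,"wy":0,"wz":0},{"fingers":0,"tx":0,"ty":0,"tz":-0.04,"wx":0,"wy":0,"wz":0},{"fingers":0,"tx":0,"ty":0,"tz":-0.1,"wx":0,"wy":0,"wz":0},{"fingers":0,"tx":0,"ty":0,"tz":-0.16,"wx":0,"wy":0,"wz":0},{"fingers":0,"tx":0,"ty":0,"tz":-0.2,"wx":0,"wy":0,"wz":0},{"fingers":0,"tx":0,"ty":0,"tz":-0.2,"wx":0,"wy":0,"wz":0},{"fingers":0,"tx":0,"ty":0,"tz":-0.2,"wx":0,"wy":0,"wz":0},{"fingers":0,"tx":0,"ty":0,"tz":-0.2,"wx":0,"wy":0,"wz":0}]'
python3 -c "
from h import *
f=grab('wrist','w9.png');g=grab('scene','s9.png');t=grab('top','t9.png')
P=pts(f);m=(P[...,2]>.165)&(P[...,2]<.2)&(f['range_z']>0);m[:,:215]=0;m[:,290:]=0
p=P[m];A=np.c_[2*p,np.ones(len(p))];s=np.linalg.lstsq(A,(p**2).sum(1),rcond=None)[0];print(m.sum(),'knob',s[:3])
P=pts(t);m=((P[...,2]>0.055)&(P[...,2]<0.085)&(t['range_z']>0)).astype(np.uint8); m[:,:248]=0;m[:,386:]=0;m[:152]=0;m[236:]=0
n,l,s,c=cv2.connectedComponentsWithStats(m)
for i in range(1,n):
    if s[i,4]>100: print(P[l==i].mean(0))
"
```

```text
time: 24.12
ee_pos: [0.4665, 0.2129, 0.3205]
tool_rot: [-0.226, -3.13, 0.002]
contact_force: [-0.5, -0.1, 0.0]
opening: 0.092
943 knob [0.4665406  0.2123351  0.17594516]
[ 0.54845449 -0.21861422  0.06245407]
[ 0.49542586 -0.06265334  0.06229073]
```

View pics/s9.png

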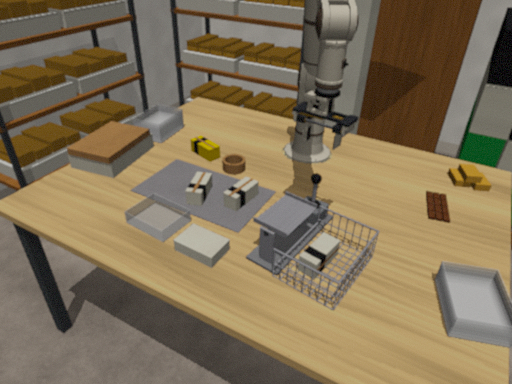

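View pics/t9.png

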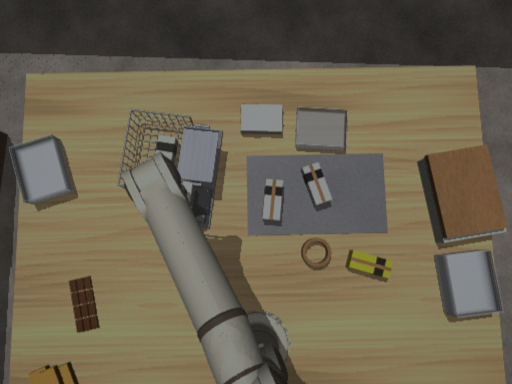

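The knob is upright, the plate level and the carton in the basket at (320,250) in the scene view. The two full cartons are upright on the board, the bystanders are untouched and the robot is clear, so I'm handing in.

```bash
python3 -c "
from rig import ctrl
print(ctrl.sign_off())"
```

```text
the job is handed in; nothing more can be done
None
```

The job is done and handed in at about 24 s of the 67 s allowed. Lifting showed about 4.6 N, 4.6 N and 2.2 N, so the carton farthest to the robot's right was the short one. I set it on the middle of the tipping plate, let go, and held the stick at an estimated 0.5 rad towards the basket until the carton had slid in and come to rest. Then I brought the stick back to the centre and released it.

- **Basket:** the short carton lies flat on the basket floor, clear of the plate. It didn't move between two pictures about 1 s apart.
- **Stick and plate:** the knob is within 1 mm of where it started, and the plate looks level.
- **Full cartons:** both stand upright on the grey board, within about 3 mm of where they started.
- **Other things:** nothing else looks moved in the pictures, and the gripper is clear, about 13 cm above the knob.

No check failed. I saw force readings only when each move ended, and the highest was about 10 N.

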